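# Leak-check the chamber seam, then hold its flap at the mark

### The job

Take the yellow leak-sniffing wand out of its holder and guide its tip slowly (about 3 cm a second) along the dark seam at the right-hand side of the grey chamber's flap, from beside the green dot to beside the red dot, just above the seam and without pressing on it; then stand the wand back in its holder and let go of it. Then take the flap's black bar, raise the flap gently until it lines up with the red pointer, and finish while still holding it steady there, since it falls shut if let go. Leave the red pointer, the pen, the weighing boat and the beaker where they are.

Things in the scene. Friction and masses are not known exactly. Their poses are not given: they have to be found in the camera images.
- chamber: grey inspection chamber, fixed, 200 (x) x 220 (y) x 81 mm, with a white framed clear flap in its top and a dish inside. Origin: centre of its underside; z up, x from the front (handle side) to the back (hinge side), y to its left. A flat aluminium protractor band stands on its left edge (y = 101 mm), up to 115 mm above the top face
- hinge (a point): middle of the flap's hinge axis, at the back of the chamber's top face (x = 86, y = 0, z = 81 mm in the chamber's frame); the axis runs along the chamber's y; axes as the chamber's
- flap (a joint): opening angle of the flap in rad: 0 shut (level), growing as its front edge rises, about point hinge; up to 1.4. It turns freely, weighs about 0.35 kg (1.5 N at the bar) and falls shut if let go
- flap_bar (a point): middle of the flap's black round handle bar, 12 mm thick, 90 mm long along the chamber's y, on two side legs. When shut it lies 221 mm in front of the hinge axis and 25 mm above the top face, 35 mm out beyond the chamber's front face; free all round between the legs, so it can be pinched from above and turns between the fingers. Turns with the flap: x, y, z as the chamber's when shut
- mark (a joint): angle in rad to which the red pointer is set, on the same axis and scale as joint flap: the flap lines up with the pointer when both are equal; between 0.5 and 0.9, stiff; not to be moved
- mark_end (a point): free end of the red pointer, an arm 122 mm long from the hinge axis at the chamber's left edge (y = 96 mm), on the inner side of the protractor band; turns with the pointer, its x axis along the arm towards the hinge (so it is parallel to the flap_bar x axis when the flap is at the mark)
- seam_start (a point): point on the middle of the right-hand dark seam, on the chamber's top face (81 mm above the bench), beside the green dot near the front; 60 mm in front of seam_3; axes as the chamber's
- seam_2 (a point): point on the middle of the right-hand dark seam, on the chamber's top face (81 mm above the bench), 30 mm in front of seam_3; axes as the chamber's
- seam_3 (a point): point on the middle of the right-hand dark seam, on the chamber's top face (81 mm above the bench), half way (x = 0, y = -87 mm in the chamber's frame); axes as the chamber's
- seam_4 (a point): point on the middle of the right-hand dark seam, on the chamber's top face (81 mm above the bench), 30 mm behind seam_3; axes as the chamber's
- seam_end (a point): point on the middle of the right-hand dark seam, on the chamber's top face (81 mm above the bench), beside the red dot near the hinge; 60 mm behind seam_3. The seam runs straight along the chamber's x from seam_start to here; axes as the chamber's
- wand: loose cordless wand, 146 mm long, 60 g, standing upright in the holder. Origin: its tip (lowest point); z up along it. Thin steel shaft (10 mm) up to 70 mm, black collar (34 mm) from 70 to 74 mm, yellow round grip (18 mm) from 74 to 146 mm above the tip
- holder: fixed holder: dark 100 mm square foot and grey round tube, 52 mm wide, 80 mm high, with an upright 24 mm bore; the wand's collar rests on its rim. Origin: centre of its underside
- holder_rest (a point): on the bore's axis, 10 mm above the bench: where the wand's tip is when the collar rests on the rim
- red_marker: red marker pen, loose bystander; origin: centre of its underside
- boat: white weighing boat, loose bystander; origin: centre of its underside
- beaker: small glass beaker, loose bystander; origin: centre of its underside
There are look-alikes about, which are no part of the job. Of the things shaped like the holder, the grey one is meant.

How it is judged:
On the way, in this order (a step that is already met when the one before it is completed fails the run):
1. the held wand's tip is within 10 mm of seam_start (distance between wand and seam_start below 0.01 m and contact force between the fingers and wand above 0.3 N), for 0.1 s.
2. the held wand's tip is within 10 mm of seam_2 (distance between wand and seam_2 below 0.01 m and contact force between the fingers and wand above 0.3 N), for 0.1 s.
3. the held wand's tip is within 10 mm of seam_3 (distance between wand and seam_3 below 0.01 m and contact force between the fingers and wand above 0.3 N), for 0.1 s.
4. the held wand's tip is within 10 mm of seam_4 (distance between wand and seam_4 below 0.01 m and contact force between the fingers and wand above 0.3 N), for 0.1 s.
5. the held wand's tip is within 10 mm of seam_end (distance between wand and seam_end below 0.01 m and contact force between the fingers and wand above 0.3 N), for 0.1 s.
6. the wand stands back in its holder, let go (distance between wand and holder_rest below 0.015 m and angle between wand's own z axis and vertical below 0.15 rad and contact force between the fingers and wand below 0.05 N), for 0.2 s.
7. the flap is held level with the red pointer (angle between the x axis of flap_bar and the x axis of mark_end, either way round below 0.08 rad and contact force between the fingers and flap above 0.3 N and velocity of joint flap between -0.1 and 0.1 rad/s), for 0.3 s.
At the end, for the whole second after the job is handed in: The flap is within 0.08 rad (4.5 degrees) of the red pointer and still (under 0.1 rad/s), held there by the fingers; the wand stands in its holder (tip within 15 mm of holder_rest, under 0.15 rad of tilt), not touched (all of step 6 and all of step 7); the arm keeps its last pose, push and grip.
It fails at once if the wand moved faster than 8 cm/s while its tip was on the seam (within 10 mm of seam_2, seam_3 or seam_4) ((distance between wand and seam_2 below 0.01 m or distance between wand and seam_3 below 0.01 m or distance between wand and seam_4 below 0.01 m) and linear speed of wand above 0.08 m/s).
It fails at once if the wand pressed on the chamber with more than 12 N (contact force between wand and chamber above 12 N).
It fails at once if the flap was swung or dropped faster than 1.5 rad/s (velocity of joint flap above 1.5 rad/s or velocity of joint flap below -1.5 rad/s).
It fails at once if the red pointer was moved by more than 8 mm at its end (distance of mark_end from where it was at the start of the episode above 0.008 m).
It fails at once if the pen, the weighing boat or the beaker was moved by more than 30 mm (distance of any of red_marker, boat, beaker from where it was at the start of the episode above 0.03 m).
It also fails if it takes over 64 s, if anything falls off the work surface, if the arm or the gripper's body presses on something with over 40 N, if the wrist force passes 120 N, or if a joint passes its speed limit or range.

### The arm

A 7-joint arm with a two-finger parallel gripper is mounted at the origin on a cart in front of the work surface, level with it; the furniture and walls round the work are solid. World frame = base frame: x ahead of the robot, y to its left, z up, the work surface at z = 0. Lengths are in m, angles in rad, forces in N, time in s.
With the tool pointing down it reaches from about 0.425 to 0.925 m from the base axis. Payload 6.8 kg.
Tool frame: the origin (TCP) lies between the finger pads; the fingertips stand 17 mm ahead of it and the grasp point (between the pads) lies 2 mm behind it; x points along the fingers, y is the direction in which the jaws open and shut, and the axes are right-handed (so a half turn about x gives the same grasp; the last joint's range is limited). The gripper opens to 85 mm and grips with 20 to 120 N. Pads are 22 mm wide; open, the fingers measure 114 mm over their backs; the gripper's body (76 mm by 85 mm) begins 54 mm behind the grasp point. The pads swing forward as they close: fully open they stand 13 mm farther back than shut.
Start: joints at [-1.415, 0.477, 0.022, 1.555, -0.011, 1.109, -0.083], TCP at [0.176, 0.652, 0.248] pointing down, gripper open.
Joint ranges: [-2.96, 2.96], [-0.34, 2.1], [-1.41, 1.46], [0.24, 2.44], [-1.37, 4.51], [0.17, 1.92], [-2.96, 2.96]. Speed limits (rad/s): [2.39, 2.39, 3.14, 3.14, 3.14, 3.14, 3.14].

### API

Orientations are given as a rotation vector (axis times angle).
In Python, from bench import r gives the robot as it stands. The module is installed in compiled form; this text tells all that it offers.
- The arm moves only by the tool apply_moves, never from a script. Its argument "increments" is text: rows parted by semicolons, each of 7 numbers parted by spaces: the finger opening in mm, from 0 to 85.4, then the shift along the tool's x, y, z normalised to -1 to 1, where 1 is 100 cm, then the turn, a rotation vector about the tool's x, y, z normalised to -1 to 1, where 1 is 0.12 rad. In form: gripper x y z wx wy wz; .... A call has exactly 8 rows; each row shifts and turns the commanded pose from where the row before left it, along the tool's axes as they then stand; what a row does not reach is not made up. A row lasts 1/10 s, in which the tool goes at most 50 mm and 8.59 degrees, less where a joint would pass 70% of its speed; a pose out of reach is approached as far as the arm can. A call with a number of a shift or a turn outside -1 to 1 is refused whole. A call with a gripper value outside its range is refused whole. The fingers move at their own pace and stop on an object; "squeeze" is the grip in N (left out, the last holds). Time passes only in rows, so rows that do not move let the fingers close, or fill a call up. It gives the time, the measured TCP pose, the force and the opening at its end, in the units of the state.
- r.get_obs(): the state, without advancing time (a new reading comes with each control period).
- r.grab_frame(name): name is "scene" or "top" or "wrist"; returns a dict with "color" (400x640x3 uint8, blue, green, red), "fx", "fy", "cx", "cy" (pixels), "origin" and "orientation" of the camera in the world. Camera axes: x right, y up, looking along -z (the intrinsics and any distortion apply to the point x, -y, -z); pixel columns grow to the right and rows downward; lengths in m; the calibration is good to about 2 mm. A picture is of the moment at which its call begins. There is no depth.
- r.hand_in(): hands the job in, once; it reports no verdict.
The state is a dict: "clock": time; "joints": joint angles; "qvel": joint speeds; "tau": joint torques, N m; "tcp_pos": TCP position; "orientation": TCP orientation; "contact_force": force on the tool from outside, world axes, zero at the start; "moment": the same for the moment, N m; "grip_width": finger opening in m.
Only numpy, scipy, OpenCV 4.12 (cv2) and the standard library are available. Lean on these libraries where they do the work, as an engineer would, in place of code of your own. Each camera call takes 0.05 s, during which the arm holds its last target. There are 200 camera calls.

## Working session

There is one attempt and no reset: what is moved stays moved. The work goes in short steps, Python scripts to look and compute and a tool call to move; the robot and the scene stay as the last step left them, time stands still between calls to the robot, and variables do not carry over. Pictures are saved under pics/ and viewed, about 8 in all and at most 12, crops included, and the job is handed in when it is done.

Besides the shell and the picture viewer there is one more tool, called after ">>>" as name(argument=value, ...), one argument or row to a line, values as JSON. apply_moves: Moves the arm, as the interface text tells. Scaled input: -1 to 1 covers 100 cm each way for a shift and 0.12 rad each way for a turn. Its arguments: {"type":"object","properties":{"increments":{"type":"string"},"squeeze":{"type":"number"}},"required":["increments"]}

```bash
mkdir -p pics; cat > h.py <<'E'
import numpy as np, cv2
from scipy.spatial.transform import Rotation as R
from bench import r
def grab(n,save=None):
    f=r.grab_frame(n)
    if save: cv2.imwrite('pics/'+save+'.png',f['color'])
    return f
def cam(f):
    o=np.array(f['orientation'],float)
    M=R.from_rotvec(o).as_matrix() if o.size==3 else (o.reshape(3,3) if o.size==9 else None)
    return np.array(f['origin']),M
def ray(f,u,v):
    o,M=cam(f); d=M@np.array([(u-f['cx'])/f['fx'],-(v-f['cy'])/f['fy'],-1.]); return o,d
def onz(f,u,v,z):
    o,d=ray(f,u,v); return o+d*(z-o[2])/d[2]
def proj(f,p):
    o,M=cam(f); q=M.T@(np.array(p)-o); return f['cx']+f['fx']*q[0]/-q[2], f['cy']-f['fy']*q[1]/-q[2]
E
python3 - <<'E'
from h import *
print(r.get_obs())
for n in ('scene','top'):
    f=grab(n,n+'0'); print({k:v for k,v in f.items() if k!='color'})
E
```

```text
{'clock': 0.0, 'joints': array([-1.41510703,  0.47782194,  0.02233481,  1.55643735, -0.01149979,
        1.10928141, -0.08308199]), 'qvel': array([-0.00146213,  0.00140675,  0.00185791, -0.00152671, -0.00129219,
       -0.00145968,  0.00056369]), 'tau': array([-8.48282161e-04, -5.96439171e+01,  1.60766032e+00, -2.81199825e+01,
        1.24586993e-02,  9.53846611e-03,  6.30708456e-06]), 'tcp_pos': array([0.17586491, 0.65111791, 0.24731689]), 'orientation': array([ 0.20560905,  1.56096839, -0.20846976]), 'contact_force': array([-0.14019321, -0.04608922,  0.66974966]), 'moment': array([ 0.00276734, -0.00026574, -0.02707563]), 'grip_width': 0.0849124903665285}
{'fx': 371.0273100778213, 'fy': 371.0273100778213, 'cx': 321.7971121241661, 'cy': 198.11871997330041, 'origin': array([-0.09276309, -0.72141761,  0.77327488]), 'orientation': array([ 0.97405344, -0.32934622, -0.54476517])}
{'fx': 501.4809500603475, 'fy': 501.4809500603475, 'cx': 326.40685171335485, 'cy': 200.74671446194475, 'origin': array([0.43158804, 0.15423387, 1.48195285]), 'orientation': array([ 0.05984721, -0.06765932, -1.58298295])}
```

View pics/scene0.png

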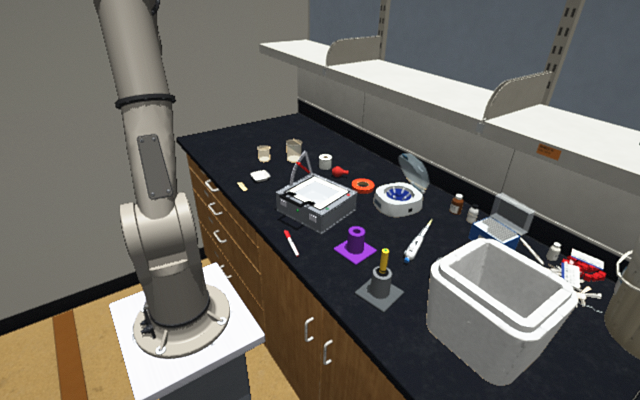

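View pics/top0.png

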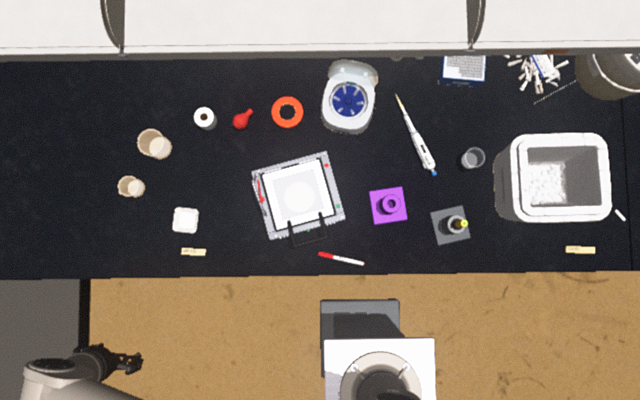

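The top view shows the grey holder with the yellow wand at about (455,225) and a purple look-alike holder at (388,205). The chamber is at (298,195), with its bar at (308,238). The pen is at (341,259), the boat at (186,220) and the small beaker probably at (473,158). Similar to the wand are the pipette at (417,140) and the yellow blocks at (193,252) and (580,250). I choose the yellow upright grip in the grey holder, and I'll check it in one close crop.

```bash
python3 - <<'E'
from h import *
a=cv2.imread('pics/top0.png')[142:272,245:485]
b=cv2.imread('pics/scene0.png')[140:320,250:450]
cv2.imwrite('pics/c1.png',np.hstack([cv2.resize(a,(480,260),interpolation=2)]))
A=cv2.resize(a,None,fx=3.3,fy=3.3,interpolation=2)
cv2.imwrite('pics/c1.png',A)
f=grab('top'); g=grab('scene')
for n,F in (('top',f),('scene',g)):
    h=cv2.cvtColor(F['color'],cv2.COLOR_BGR2HSV)
    for c,lo,hi in (('yellow',(24,150,90),(34,255,255)),('green',(45,90,50),(85,255,255)),('red',(0,150,80),(6,255,255)),('red2',(174,150,80),(180,255,255))):
        k,_,s,ce=cv2.connectedComponentsWithStats(cv2.inRange(h,lo,hi))
        print(n,c,[(s[i].tolist(),ce[i].round(1).tolist()) for i in range(1,k) if s[i,4]>2])
E
```

```text
top yellow [([460, 221, 3, 5, 9], [461.0, 222.9]), ([466, 220, 2, 5, 6], [466.7, 221.8])]
top green [([337, 205, 2, 2, 4], [337.5, 205.5]), ([464, 222, 2, 2, 3], [464.3, 222.7]), ([307, 230, 3, 2, 6], [308.0, 230.5])]
top red [([281, 96, 10, 4, 22], [285.5, 96.9]), ([271, 97, 33, 32, 135], [286.8, 113.9]), ([233, 108, 20, 21, 243], [241.8, 119.1]), ([295, 111, 2, 2, 3], [295.3, 111.7]), ([290, 115, 6, 7, 13], [292.2, 118.0]), ([280, 117, 3, 2, 5], [280.8, 117.6]), ([284, 119, 5, 2, 6], [285.7, 119.8]), ([325, 164, 3, 3, 6], [325.8, 164.8]), ([259, 187, 1, 3, 3], [259.0, 188.0]), ([259, 192, 2, 4, 4], [259.2, 193.5]), ([260, 197, 4, 6, 13], [261.2, 199.0]), ([326, 253, 6, 6, 11], [328.5, 255.4]), ([323, 255, 2, 2, 3], [323.7, 255.7])]
top red2 [([258, 183, 1, 3, 3], [258.0, 184.0]), ([318, 251, 15, 8, 54], [325.0, 254.5])]
scene yellow [([382, 248, 8, 6, 29], [385.3, 250.8])]
scene green [([296, 209, 3, 3, 9], [297.0, 210.0]), ([385, 249, 2, 2, 3], [385.3, 249.7])]
scene red [([296, 162, 13, 11, 32], [302.0, 166.3]), ([332, 166, 17, 10, 101], [338.8, 170.6]), ([351, 178, 24, 16, 126], [362.9, 186.7]), ([358, 186, 3, 2, 5], [359.2, 186.4]), ([362, 186, 5, 2, 6], [364.2, 186.7]), ([347, 194, 2, 2, 3], [347.7, 194.3]), ([567, 257, 35, 16, 82], [584.2, 265.3]), ([562, 260, 7, 3, 8], [565.4, 260.5]), ([580, 267, 2, 5, 5], [580.4, 269.0]), ([583, 273, 7, 4, 11], [585.8, 274.5]), ([595, 273, 2, 2, 3], [595.7, 273.7]), ([580, 274, 2, 3, 3], [580.3, 275.0]), ([602, 275, 3, 3, 5], [603.2, 276.0]), ([592, 276, 9, 5, 11], [596.1, 278.5]), ([586, 278, 4, 4, 8], [587.5, 279.4]), ([600, 279, 4, 1, 4], [601.5, 279.0])]
scene red2 [([305, 167, 4, 4, 4], [306.5, 168.5]), ([284, 230, 7, 8, 37], [286.7, 233.2]), ([562, 256, 15, 5, 22], [568.4, 258.3]), ([579, 261, 4, 2, 4], [580.5, 261.5]), ([575, 262, 31, 19, 181], [591.0, 272.8]), ([584, 263, 13, 6, 13], [590.0, 265.5])]
```

View pics/c1.png

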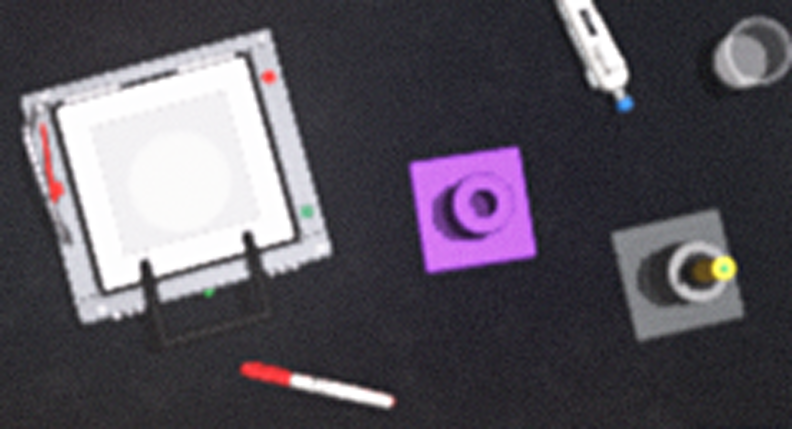

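The crop confirms it: the wand (yellow top at crop 724,268) stands in the grey holder, and the purple one is the decoy. The chamber's top-face corners are at crop (22,98), (270,32), (330,252) and (82,322).

```bash
python3 - <<'E'
from h import *
f=grab('top')
T=lambda u,v,z: onz(f,245+u/3.3-.35,142+v/3.3-.35,z)
c=[T(*p,.081) for p in ((22,98),(270,32),(330,252),(82,322))]
bl,br,fr,fl=c
C=np.mean(c,axis=0); ex=(bl+br-fr-fl); ey=(bl+fl-br-fr)
print('C',C,[np.linalg.norm(a-b) for a,b in((bl,br),(br,fr),(fr,fl),(fl,bl))],'yaw',np.arctan2(ex[1],ex[0]),np.arctan2(-ey[0],ey[1]))
G=onz(f,337.5,205.5,.081);Rd=onz(f,325.8,164.8,.081);print('dots',G,Rd,np.linalg.norm(G-Rd),np.arctan2(*(Rd-G)[[1,0]]))
print('wand top',T(724,268,.156))
h=[T(*p,.006) for p in ((612,235),(718,210),(744,314),(640,340))]
print('foot',np.mean(h,axis=0),[np.linalg.norm(h[i]-h[i-1]) for i in range(4)])
print('rim',T(699,272,.08))
print('bar',T(163,345,.106),T(269,312,.106))
g=grab('scene'); o,d=ray(g,385.3,250.8); print('scene wand top ray at z=.15',onz(g,385.3,250.8,.153))
print('pen',T(260,370,.01),T(392,402,.01),'beaker',T(740,65,0),'purple top',T(484,205,.08))
print('ptr top', T(43,126,.1),T(57,192,.15))
E
```

```text
C [0.56312637 0.22593689 0.081     ] [np.float64(0.21908040459434355), np.float64(0.19518171566771114), np.float64(0.21762622827990297), np.float64(0.1976866756101605)] yaw 0.2538626754284983 0.25608164457334276
dots [0.53155142 0.11562468 0.081     ] [0.64700088 0.14687307 0.081     ] 0.11960367881231201 0.2643335787398726
wand top [ 0.47578566 -0.21652598  0.156     ]
foot [ 0.4754272  -0.21761783  0.006     ] [np.float64(0.09637624427620323), np.float64(0.09796268791820804), np.float64(0.09524606373601684), np.float64(0.09596319534030101)]
rim [ 0.47520936 -0.21643892  0.08      ]
bar [0.41986505 0.23671993 0.106     ] [0.4459512  0.14861169 0.106     ]
scene wand top ray at z=.15 [ 0.48053996 -0.21412938  0.153     ]
pen [0.39587152 0.15686141 0.01      ] [0.36617788 0.04058547 0.01      ] beaker [ 0.66446443 -0.28118367  0.        ] purple top [ 0.53452145 -0.0354411   0.08      ]
ptr top [0.60441057 0.33638027 0.1       ] [0.54437967 0.31861668 0.15      ]
```

```bash
cat >> h.py <<'E'
C=np.array([.563,.226,0]); YAW=.257
def ch(x,y,z): return C+R.from_rotvec([0,0,YAW]).apply([x,y,z])
def down(jaw): # tool x down, tool y at yaw 'jaw'
    x=np.array([0,0,-1.]); y=np.array([np.cos(jaw),np.sin(jaw),0]); return R.from_matrix(np.c_[x,y,np.cross(x,y)])
def rows(p,q,ps,qs):
    for a,b in zip(ps,qs):
        print(np.round(q.inv().apply(a-p),4),np.round((q.inv()*b).as_rotvec()/.12,3)); p,q=a,b
def pose():
    o=r.get_obs(); return np.array(o['tcp_pos']),R.from_rotvec(o['orientation'])
E
python3 - <<'E'
from h import *
p,q=pose(); print(q.as_matrix().round(3)); ty=q.as_matrix()[:,1]; j0=np.arctan2(ty[1],ty[0]); print('jaw',j0)
a0=np.arctan2(p[1],p[0]);r0=np.hypot(*p[:2]); w=[.4755,-.217]; a1=np.arctan2(w[1],w[0]);r1=np.hypot(*w)
s=np.linspace(0,1,25)[1:]
ps=[np.array([(r0+(r1-r0)*t)*np.cos(a0+(a1-a0)*t),(r0+(r1-r0)*t)*np.sin(a0+(a1-a0)*t),p[2]+.035*min(1,t*4)]) for t in s]
qs=[down(j0+(YAW-j0)*t) for t in s]
rows(p,q,ps,qs)
for n,x in zip('s e bar'.split(),(ch(-.06,-.087,.081),ch(.06,-.087,.081),ch(-.135,0,.106))): print(n,x)
E
```

```text
[[-0.     0.261  0.965]
 [-0.001  0.965 -0.261]
 [-1.    -0.001  0.   ]]
jaw 1.3070598143149479
[-0.0058 -0.0081  0.0483] [0.365 0.    0.005]
[-0.0058 -0.0094  0.0476] [0.365 0.    0.   ]
[-0.0058 -0.0107  0.0468] [0.365 0.    0.   ]
[-0.0058 -0.012   0.0461] [0.365 0.    0.   ]
[-0.0058 -0.0133  0.0452] [0.365 0.    0.   ]
[-0.0058 -0.0145  0.0444] [0.365 0.    0.   ]
[ 0.     -0.0156  0.0435] [0.365 0.    0.   ]
[ 0.     -0.0168  0.0426] [0.365 0.    0.   ]
[-0.     -0.0179  0.0417] [0.365 0.    0.   ]
[ 0.     -0.0189  0.0407] [0.365 0.    0.   ]
[ 0.     -0.0199  0.0397] [0.365 0.    0.   ]
[ 0.     -0.0209  0.0387] [0.365 0.    0.   ]
[ 0.     -0.0218  0.0377] [0.365 0.    0.   ]
[-0.     -0.0227  0.0366] [0.365 0.    0.   ]
[ 0.     -0.0235  0.0355] [0.365 0.    0.   ]
[ 0.     -0.0243  0.0344] [0.365 0.    0.   ]
[ 0.     -0.0251  0.0333] [0.365 0.    0.   ]
[ 0.     -0.0258  0.0322] [0.365 0.    0.   ]
[ 0.     -0.0265  0.031 ] [ 0.365  0.    -0.   ]
[-0.     -0.0271  0.0299] [ 0.365 -0.     0.   ]
[ 0.     -0.0277  0.0287] [0.365 0.    0.   ]
[ 0.     -0.0282  0.0276] [0.365 0.    0.   ]
[ 0.     -0.0287  0.0264] [0.365 0.    0.   ]
[ 0.     -0.0292  0.0252] [ 0.365  0.    -0.   ]
s [0.52708427 0.12660654 0.081     ]
e [0.64314309 0.15710817 0.081     ]
bar [0.43243382 0.19168567 0.106     ]
```

>>> apply_moves(
  increments="85 -0.006 -0.008 0.048 0.365 0 0; 85 -0.006 -0.009 0.048 0.365 0 0; 85 -0.006 -0.011 0.047 0.365 0 0; 85 -0.006 -0.012 0.046 0.365 0 0; 85 -0.006 -0.013 0.045 0.365 0 0; 85 -0.006 -0.0145 0.0445 0.365 0 0; 85 0 -0.0155 0.0435 0.365 0 0; 85 0 -0.017 0.0425 0.365 0 0",
)

```text
clock: 1.1
tcp_pos: [0.4672, 0.4147, 0.2846]
orientation: [0.483, 1.516, -0.482]
contact_force: [0.7, -0.4, -0.0]
grip_width: 0.0851
```

>>> apply_moves(
  increments="85 0 -0.018 0.0415 0.365 0 0; 85 0 -0.019 0.0405 0.365 0 0; 85 0 -0.020 0.0395 0.365 0 0; 85 0 -0.021 0.0385 0.365 0 0; 85 0 -0.022 0.0375 0.365 0 0; 85 0 -0.0225 0.0365 0.365 0 0; 85 0 -0.0235 0.0355 0.365 0 0; 85 0 -0.0245 0.0345 0.365 0 0",
)

```text
clock: 1.9
tcp_pos: [0.5659, 0.0847, 0.2844]
orientation: [0.754, 1.436, -0.753]
contact_force: [0.3, -0.5, 0.1]
grip_width: 0.0851
```

>>> apply_moves(
  increments="60 0 -0.025 0.0333 0.365 0 0; 60 0 -0.026 0.0322 0.365 0 0; 60 0 -0.0265 0.031 0.365 0 0; 60 0 -0.027 0.03 0.365 0 0; 60 0 -0.0275 0.0287 0.365 0 0; 60 0 -0.028 0.0276 0.365 0 0; 60 0 -0.0285 0.0264 0.365 0 0; 60 0 -0.029 0.0252 0.365 0 0",
)

```text
clock: 2.7
tcp_pos: [0.4739, -0.2176, 0.2845]
orientation: [1.02, 1.318, -1.02]
contact_force: [-0.6, 0.1, -0.1]
grip_width: 0.06
```

```bash
python3 - <<'E'
from h import *
f=grab('wrist','w1'); p,q=pose(); print(p,q.as_matrix().round(3).tolist()); print(f['origin'],f['fx'],f['cx'],f['cy'],cam(f)[1].round(3).tolist())
print('pred top',proj(f,[.4755,-.217,.156]),'rim',proj(f,[.4755,-.217,.08]))
h=cv2.cvtColor(f['color'],cv2.COLOR_BGR2HSV); k,_,s,ce=cv2.connectedComponentsWithStats(cv2.inRange(h,(22,120,70),(34,255,255)))
print([(s[i].tolist(),ce[i].round(1).tolist()) for i in range(1,k) if s[i,4]>60])
E
```

```text
[ 0.46943406 -0.22396561  0.28474889] [[-0.001, 0.971, 0.241], [-0.002, 0.241, -0.971], [-1.0, -0.001, 0.002]]
[ 0.45518981 -0.14574548  0.40857564] 287.29723489467193 317.55030872093164 200.67166899843096 [[0.968, -0.24, -0.074], [0.251, 0.925, 0.284], [0.0, -0.294, 0.956]]
pred top (np.float64(319.3562397701323), np.float64(196.9866915236591)) rim (np.float64(318.9362360078533), np.float64(178.68924588040687))
[([314, 173, 19, 34, 423], [322.4, 189.2])]
```

View pics/w1.png

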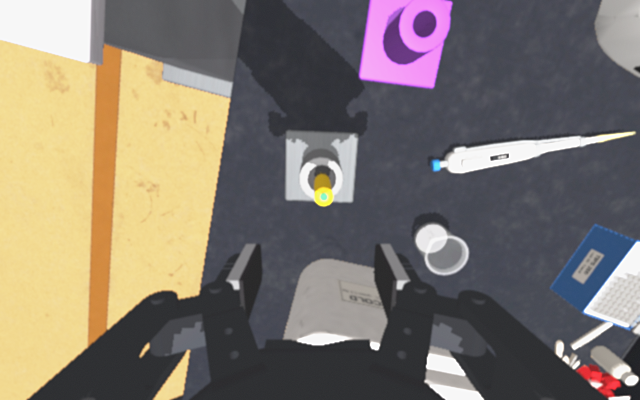

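The wrist view shows the wand's yellow top at (324,196) and the holder's ring at (321,178). That puts the wand about 3–4 mm further in x than I estimated. Next I shift over it and come part of the way down.

>>> apply_moves(
  increments="60 0 0.006 -0.003 0 0 0; 60 0 0.005 -0.002 0 0 0; 60 0.02 0 0 0 0 0; 60 0.02 0 0 0 0 0; 60 0.02 0 0 0 0 0; 60 0.02 0 0 0 0 0; 60 0.01 0 0 0 0 0; 60 0 0 0 0 0 0",
)

```text
clock: 3.55
tcp_pos: [0.4839, -0.207, 0.193]
orientation: [1.017, 1.323, -1.018]
contact_force: [-0.0, -0.2, 0.0]
grip_width: 0.0599
```

```bash
python3 - <<'E'
from h import *
f=grab('wrist'); p,q=pose(); print(p)
h=cv2.cvtColor(f['color'],cv2.COLOR_BGR2HSV); m=cv2.inRange(h,(22,100,60),(36,255,255));k,_,s,ce=cv2.connectedComponentsWithStats(m)
print([(s[i].tolist(),ce[i].round(1).tolist()) for i in range(1,k) if s[i,4]>60])
a=f['color'][150:350,220:420]; cv2.imwrite('pics/w2.png',cv2.resize(a,None,fx=2.5,fy=2.5))
for z in (.156,): print(proj(f,[.4788,-.2163,z]))
E
```

```text
[ 0.48442499 -0.20765746  0.19407308]
[([67, 45, 10, 26, 109], [72.2, 57.8]), ([18, 59, 32, 36, 502], [32.9, 75.9]), ([115, 88, 10, 14, 73], [119.5, 94.1]), ([152, 90, 16, 18, 133], [160.8, 98.1]), ([167, 111, 23, 27, 109], [177.0, 123.8]), ([44, 171, 25, 27, 287], [56.5, 184.3]), ([119, 186, 22, 8, 69], [128.0, 188.8]), ([132, 190, 16, 15, 79], [141.8, 196.8]), ([292, 203, 29, 60, 1194], [307.4, 233.3]), ([148, 212, 21, 13, 86], [158.3, 218.6]), ([102, 220, 14, 12, 71], [106.8, 223.9])]
(np.float64(305.8440178280954), np.float64(250.71002493182925))
```

View pics/w2.png

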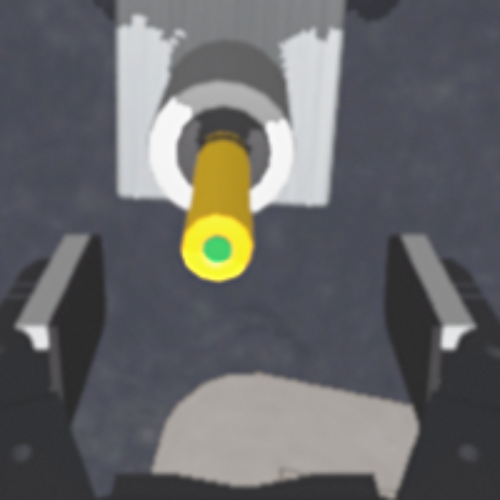

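The crop shows the wand's top at about (307,250), so the wand is at (0.4795,-0.2165). The TCP is about 1 cm off it. I'll correct, settle and read again.

>>> apply_moves(
  increments="60 0 -0.003 0.003 0 0 0; 60 0 -0.004 0.0045 0 0 0; 60 0 0 0 0 0 0; 60 0 0 0 0 0 0; 60 0 0 0 0 0 0; 60 0 0 0 0 0 0; 60 0 0 0 0 0 0; 60 0 0 0 0 0 0",
)

```text
clock: 4.4
tcp_pos: [0.4792, -0.2174, 0.1943]
orientation: [1.019, 1.32, -1.019]
contact_force: [0.1, 0.1, -0.5]
grip_width: 0.0598
```

```bash
python3 - <<'E'
from h import *
f=grab('wrist'); p,q=pose(); print(p,r.get_obs()['qvel'].round(3)); d=np.array([.4795,-.2165,.122])-p; print(q.inv().apply(d), q.as_matrix().round(3).tolist())
print(proj(f,[.4795,-.2165,.156]))
h=cv2.cvtColor(f['color'],cv2.COLOR_BGR2HSV); k,_,s,ce=cv2.connectedComponentsWithStats(cv2.inRange(h,(45,80,50),(85,255,255)))
print([(s[i].tolist(),ce[i].round(1).tolist()) for i in range(1,k) if s[i,4]>30])
E
```

```text
[ 0.4791715  -0.21743144  0.19427705] [-0.    -0.001  0.002  0.     0.002 -0.001 -0.001]
[ 0.07227708  0.0005538  -0.00081544] [[-0.0, 0.967, 0.253], [0.0, 0.253, -0.967], [-1.0, -0.0, -0.0]]
(np.float64(318.46514307866937), np.float64(237.3154212045788))
[([313, 231, 11, 11, 100], [318.0, 235.7])]
```

>>> apply_moves(
  increments="60 0.012 0.0005 -0.0015 0 0 0; 60 0.02 0 0 0 0 0; 60 0.02 0 0 0 0 0; 60 0.02 0 0 0 0 0; 60 0 0 0 0 0 0; 30 0 0 0 0 0 0; 10 0 0 0 0 0 0; 0 0 0 0 0 0 0",
  squeeze=40,
)

```text
clock: 5.25
tcp_pos: [0.4798, -0.2162, 0.1232]
orientation: [1.019, 1.318, -1.018]
contact_force: [1.4, -0.2, 2.6]
grip_width: 0.0172
```

>>> apply_moves(
  increments="0 0 0 0 0 0 0; 0 0 0 0 0 0 0; 0 0 0 0 0 0 0; 0 0 0 0 0 0 0; 0 0 0 0 0 0 0; 0 -0.005 0 0 0 0 0; 0 -0.01 0 0 0 0 0; 0 -0.015 0 0 0 0 0",
)

```text
clock: 6.05
tcp_pos: [0.4784, -0.2157, 0.1524]
orientation: [1.018, 1.321, -1.02]
contact_force: [0.9, -0.1, -1.4]
grip_width: 0.0171
```

```bash
python3 - <<'E'
from h import *
f=grab('top'); o=r.get_obs(); print(o['tcp_pos'],o['contact_force'],o['grip_width'],o['orientation'])
E
```

```text
[ 0.47990476 -0.21651852  0.15491853] [ 0.60622014 -0.17727892  1.85023091] 0.016694932189875986 [ 1.01957238  1.31716644 -1.01815693]
```

>>> apply_moves(
  increments="0 -0.02 0 0 0 0 0; 0 -0.02 0 0 0 0 0; 0 -0.02 0 0 0 0 0; 0 -0.02 0.004 -0.01 0 0 0; 0 0 0.008 -0.02 0 0 0; 0 0 0.012 -0.03 0 0 0; 0 0 0.012 -0.03 0 0 0; 0 0 0.012 -0.03 0 0 0",
)

```text
clock: 6.9
tcp_pos: [0.4951, -0.0866, 0.2325]
orientation: [1.019, 1.319, -1.019]
contact_force: [0.9, 0.9, -1.2]
grip_width: 0.0175
```

>>> apply_moves(
  increments="0 0 0.012 -0.03 0 0 0; 0 0 0.012 -0.03 0 0 0; 0 0 0.012 -0.03 0 0 0; 0 0 0.012 -0.03 0 0 0; 0 0 0.012 -0.03 0 0 0; 0 0 0.012 -0.02 0 0 0; 0 0 0.008 -0.01 0 0 0; 0 0 0 0 0 0 0",
)

```text
clock: 7.7
tcp_pos: [0.5276, 0.1081, 0.2322]
orientation: [1.017, 1.32, -1.017]
contact_force: [-0.2, -0.2, -0.7]
grip_width: 0.0167
```

>>> apply_moves(
  increments="0 0 0 0 0 0 0; 0 0 0 0 0 0 0; 0 0 0 0 0 0 0; 0 0 0 0 0 0 0; 0 0 0 0 0 0 0; 0 0 0 0 0 0 0; 0 0 0 0 0 0 0; 0 0 0 0 0 0 0",
)

```text
clock: 8.5
tcp_pos: [0.5272, 0.1067, 0.2323]
orientation: [1.019, 1.319, -1.019]
contact_force: [0.3, -0.0, -1.7]
grip_width: 0.0169
```

```bash
python3 - <<'E'
from h import *
f=grab('wrist','w3'); o=r.get_obs(); p,q=pose(); print(p,q.as_matrix().round(3).tolist(),o['contact_force'],o['grip_width'])
for n,x in (('s',-.06),('m',0),('e',.06)): print(n,ch(x,-.087,.081),proj(f,ch(x,-.087,.081)))
print('tip',proj(f,p+[0,0,-.1125]))
cv2.imwrite('pics/w3.png',cv2.resize(f['color'],(800,500),interpolation=2))
E
```

```text
[0.52718153 0.10673433 0.2322919 ] [[0.0, 0.967, 0.253], [0.0, 0.253, -0.967], [-1.0, 0.0, -0.0]] [ 0.83051585 -0.05239885 -0.33170623] 0.0167996776109294
s [0.52708427 0.12660654 0.081     ] (np.float64(322.6691670079807), np.float64(171.60206724545753))
m [0.58511368 0.14185735 0.081     ] (np.float64(384.36504120601927), np.float64(171.53398353285087))
e [0.64314309 0.15710817 0.081     ] (np.float64(446.0715508503031), np.float64(171.46588808363012))
tip (np.float64(317.5973362519241), np.float64(202.42144393342403))
```

View pics/w3.png

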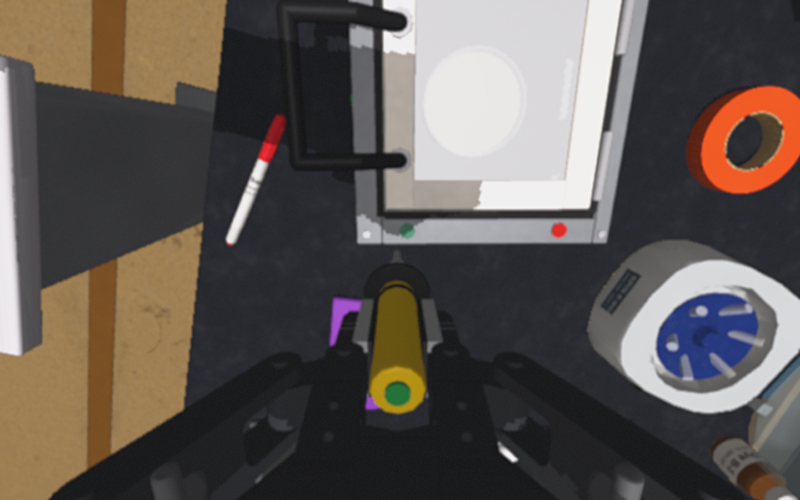

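The close view shows the wand held straight, with its tip near (397,250). The green dot is at (407,230), the red dot at (559,230) and the dark seam at row ~213. These match my chamber estimate to about 2 mm. I'll refine with a profile.

```bash
python3 - <<'E'
from h import *
f=grab('wrist'); g=cv2.cvtColor(f['color'],cv2.COLOR_BGR2GRAY)
for c in (340,385,430,455): print(c,g[160:200,c].tolist())
h=cv2.cvtColor(f['color'],cv2.COLOR_BGR2HSV)
for lo,hi in (((45,80,40),(85,255,255)),((0,150,80),(6,255,255)),((174,150,80),(180,255,255))):
    k,_,s,ce=cv2.connectedComponentsWithStats(cv2.inRange(h,lo,hi)); print([(ce[i].round(1).tolist(),onz(f,*ce[i],.081).round(4)) for i in range(1,k) if s[i,4]>20 and 150<ce[i][1]<200])
print('front right corner / back right corner',onz(f,286.4,194.4,.081),ch(-.1,-.11,.081),onz(f,485.6,194.4,.081),ch(.1,-.11,.081))
for v in (166,168,170,172): print(v,(R.from_rotvec([0,0,-YAW]).apply(onz(f,385,v,.081)-C)))
E
```

```text
340 [158, 158, 157, 158, 157, 156, 143, 112, 81, 57, 41, 33, 31, 33, 55, 108, 157, 174, 177, 177, 176, 177, 177, 177, 177, 176, 176, 176, 176, 174, 174, 174, 174, 168, 139, 92, 51, 39, 41, 42]
385 [240, 237, 236, 239, 241, 243, 238, 187, 109, 66, 52, 50, 48, 50, 73, 120, 160, 174, 175, 174, 173, 173, 174, 174, 173, 173, 172, 173, 173, 171, 171, 173, 172, 160, 124, 77, 49, 47, 50, 51]
430 [240, 240, 240, 240, 240, 242, 236, 180, 102, 55, 48, 48, 47, 50, 82, 128, 159, 167, 166, 166, 167, 167, 166, 166, 166, 165, 166, 167, 166, 166, 165, 166, 165, 151, 110, 63, 42, 43, 43, 46]
455 [240, 240, 240, 240, 241, 240, 215, 140, 73, 47, 46, 51, 50, 51, 80, 126, 153, 161, 161, 160, 160, 159, 158, 157, 159, 159, 159, 160, 160, 159, 160, 161, 163, 150, 110, 65, 42, 40, 42, 42]
[([325.4, 184.4], array([0.533, 0.115, 0.081]))]
[([446.8, 184.0], array([0.6486, 0.1456, 0.081 ]))]
[]
front right corner / back right corner [0.49807975 0.09521523 0.081     ] [0.49424414 0.09419472 0.081     ] [0.69003658 0.1454392  0.081     ] [0.68767551 0.14503077 0.081     ]
166 [ 0.00025137 -0.08155877  0.081     ]
168 [ 0.00038382 -0.08351364  0.081     ]
170 [ 0.00051682 -0.08547659  0.081     ]
172 [ 0.00065038 -0.08744768  0.081     ]
```

>>> apply_moves(
  increments="0 0 0.004 -0.010 0 0 0; 0 0.005 0.003 -0.009 0 0 0; 0 0.01 0 0 0 0 0; 0 0.01 0 0 0 0 0; 0 0.006 0 0 0 0 0; 0 0.003 0 0 0 0 0; 0 0 0 0 0 0 0; 0 0 0 0 0 0 0",
)

```text
clock: 9.4
tcp_pos: [0.5293, 0.1266, 0.1984]
orientation: [1.019, 1.319, -1.019]
contact_force: [0.1, 0.4, -0.6]
grip_width: 0.0167
```

```bash
sed -i 's/^C=.*/C=np.array([.565,.2265,0]); YAW=.257/' h.py; python3 - <<'E'
from h import *
f=grab('wrist','w4'); o=r.get_obs(); p,q=pose(); print(p,o['contact_force'],o['grip_width'])
print('seam start',ch(-.06,-.087,.081),'tip-to-start in tool axes',q.inv().apply(ch(-.06,-.087,.085)-p-[0,0,-.1125]),'tip px',proj(f,p-[0,0,.1125]))
cv2.imwrite('pics/w4.png',cv2.resize(f['color'][120:270,240:440],(800,600),interpolation=2))
E
```

```text
[0.52941625 0.12670664 0.19861302] [ 0.29383588 -0.15322798 -0.069851  ] 0.01684902754136278
seam start [0.52908427 0.12710654 0.081     ] tip-to-start in tool axes [ 0.00111291 -0.00022085 -0.00047075] tip px (np.float64(317.6645609981716), np.float64(202.41046645780003))
```

View pics/w4.png

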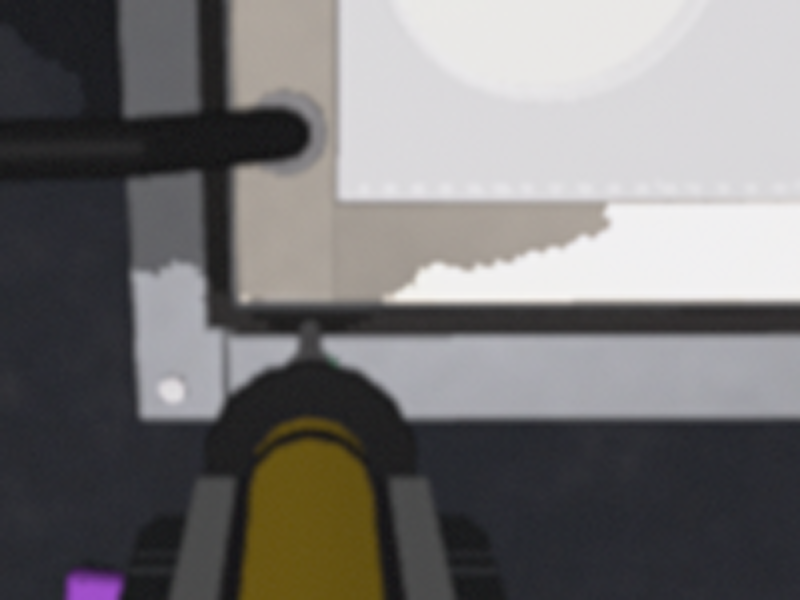

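The tip sits over the dark seam at crop (310,320), beside the green dot, with no contact force. Next comes the scan at 3 cm/s.

>>> apply_moves(
  increments="0 0 0.001 0 0 0 0; 0 0 0.002 0 0 0 0; 0 0 0.003 0 0 0 0; 0 0 0.003 0 0 0 0; 0 0 0.003 0 0 0 0; 0 0 0.003 0 0 0 0; 0 0 0.003 0 0 0 0; 0 0 0.003 0 0 0 0",
)

```text
clock: 10.25
tcp_pos: [0.5497, 0.1322, 0.1983]
orientation: [1.019, 1.319, -1.019]
contact_force: [0.2, 0.7, -1.3]
grip_width: 0.0174
```

>>> apply_moves(
  increments="0 0 0.003 0 0 0 0; 0 0 0.003 0 0 0 0; 0 0 0.003 0 0 0 0; 0 0 0.003 0 0 0 0; 0 0 0.003 0 0 0 0; 0 0 0.003 0 0 0 0; 0 0 0.003 0 0 0 0; 0 0 0.003 0 0 0 0",
)

```text
clock: 11.05
tcp_pos: [0.5729, 0.1383, 0.1983]
orientation: [1.019, 1.319, -1.019]
contact_force: [-0.3, 0.4, -1.1]
grip_width: 0.0169
```

```bash
python3 - <<'E'
from h import *
o=r.get_obs(); p,q=pose(); print(p,o['contact_force'],o['grip_width'],R.from_rotvec([0,0,-YAW]).apply(p-[0,0,.1125]-C))
E
```

```text
[0.57289756 0.13827775 0.19827473] [-0.25672251  0.3546746  -1.13744221] 0.016901956455570452 [-0.01478617 -0.08733216  0.08577473]
```

>>> apply_moves(
  increments="0 0 0.003 0 0 0 0; 0 0 0.003 0 0 0 0; 0 0 0.003 0 0 0 0; 0 0 0.003 0 0 0 0; 0 0 0.003 0 0 0 0; 0 0 0.003 0 0 0 0; 0 0 0.003 0 0 0 0; 0 0 0.003 0 0 0 0",
)

```text
clock: 11.85
tcp_pos: [0.5961, 0.1444, 0.1983]
orientation: [1.019, 1.319, -1.019]
contact_force: [-0.1, 0.9, -0.6]
grip_width: 0.0173
```

>>> apply_moves(
  increments="0 0 0.003 0 0 0 0; 0 0 0.003 0 0 0 0; 0 0 0.003 0 0 0 0; 0 0 0.003 0 0 0 0; 0 0 0.003 0 0 0 0; 0 0 0.003 0 0 0 0; 0 0 0.003 0 0 0 0; 0 0 0.003 0 0 0 0",
)

```text
clock: 12.65
tcp_pos: [0.6193, 0.1504, 0.1983]
orientation: [1.019, 1.319, -1.019]
contact_force: [-0.3, -0.3, -0.4]
grip_width: 0.0171
```

>>> apply_moves(
  increments="0 0 0.003 0 0 0 0; 0 0 0.003 0 0 0 0; 0 0 0.003 0 0 0 0; 0 0 0.003 0 0 0 0; 0 0 0.003 0 0 0 0; 0 0 0.003 0 0 0 0; 0 0 0.003 0 0 0 0; 0 0 0.002 0 0 0 0",
)

```text
clock: 13.45
tcp_pos: [0.6416, 0.1563, 0.1983]
orientation: [1.019, 1.319, -1.019]
contact_force: [0.6, 0.4, -0.5]
grip_width: 0.0172
```

>>> apply_moves(
  increments="0 0 0 0 0 0 0; 0 0 0 0 0 0 0; 0 0 0 0 0 0 0; 0 0 0 0 0 0 0; 0 -0.005 0 0 0 0 0; 0 -0.01 0 0 0 0 0; 0 -0.01 0 0 0 0 0; 0 -0.01 0 0 0 0 0",
)

```text
clock: 14.25
tcp_pos: [0.6417, 0.1562, 0.2348]
orientation: [1.019, 1.319, -1.018]
contact_force: [-0.2, -0.6, -0.2]
grip_width: 0.0167
```

```bash
python3 - <<'E'
from h import *
f=grab('top');o=r.get_obs(); p,q=pose(); print(p,o['contact_force'],o['grip_width'],R.from_rotvec([0,0,-YAW]).apply(p-[0,0,.1125]-C))
print('to above holder',q.inv().apply(np.array([.4795,-.216,p[2]])-p),q.as_matrix()[:,1])
E
```

```text
[0.64257364 0.15628919 0.23660305] [ 1.52137999 -0.01753964  0.93932904] 0.016643896199849444 [ 0.05717968 -0.08762255  0.12410305]
to above holder [-0.0010557  -0.25187177  0.3189855 ] [0.96752604 0.25274379 0.00373223]
```

>>> apply_moves(
  increments="0 0 -0.008 0.010 0 0 0; 0 0 -0.016 0.020 0 0 0; 0 0 -0.023 0.029 0 0 0; 0 0 -0.023 0.029 0 0 0; 0 0 -0.023 0.029 0 0 0; 0 0 -0.023 0.029 0 0 0; 0 0 -0.023 0.029 0 0 0; 0 0 -0.023 0.029 0 0 0",
)

```text
clock: 15.1
tcp_pos: [0.5344, -0.0842, 0.233]
orientation: [1.019, 1.32, -1.02]
contact_force: [1.6, -0.7, -1.3]
grip_width: 0.017
```

>>> apply_moves(
  increments="0 0 -0.023 0.029 0 0 0; 0 0 -0.023 0.029 0 0 0; 0 0 -0.020 0.026 0 0 0; 0 0 -0.015 0.020 0 0 0; 0 0 -0.009 0.011 0 0 0; 0 0 0 0 0 0 0; 0 0 0 0 0 0 0; 0 0 0 0 0 0 0",
)

```text
clock: 15.9
tcp_pos: [0.479, -0.2145, 0.2331]
orientation: [1.017, 1.321, -1.016]
contact_force: [0.0, -0.3, -0.9]
grip_width: 0.0171
```

```bash
python3 - <<'E'
from h import *
f=grab('wrist');o=r.get_obs(); p,q=pose(); print(p,o['contact_force'],o['grip_width'],o['qvel'].round(3))
print('to above holder',q.inv().apply(np.array([.4797,-.2162,p[2]])-p),'tip',proj(f,p-[0,0,.1125]),'rest',proj(f,[.4797,-.2162,.08]))
cv2.imwrite('pics/w5.png',cv2.resize(f['color'][120:270,220:420],(800,600),interpolation=2))
E
```

```text
[ 0.47896684 -0.21462412  0.23310448] [-0.54463611 -0.14975375 -1.47320622] 0.016810016072455237 [0.    0.    0.004 0.    0.002 0.003 0.002]
to above holder [-8.86189459e-07  3.06145518e-04  1.71090853e-03] tip (np.float64(317.5292926980178), np.float64(202.60100528489008)) rest (np.float64(317.8379123330428), np.float64(192.08701530913268))
```

View pics/w5.png

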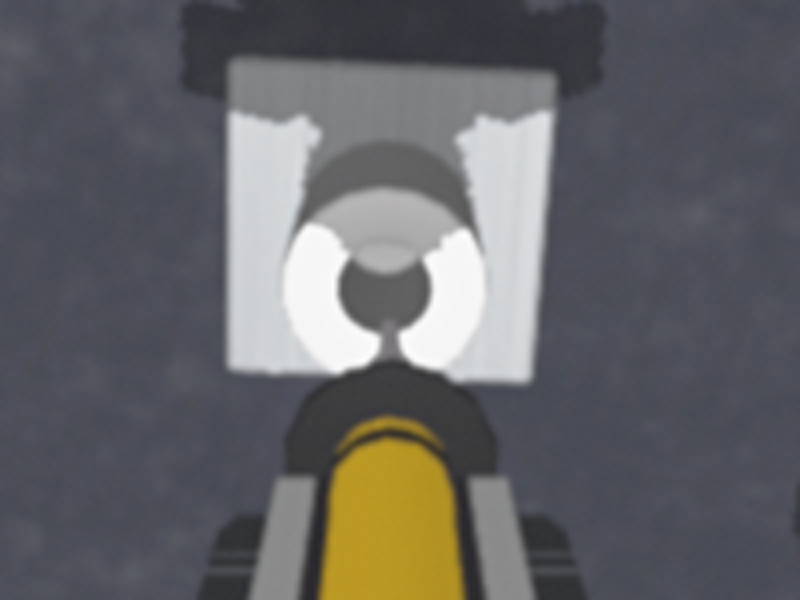

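The bore centre is at crop (384,288) and the tip is 1–2 mm off its axis, well inside the 7 mm clearance. I lower the wand now.

>>> apply_moves(
  increments="0 0.01 -0.0005 0.0015 0 0 0; 0 0.018 0 0 0 0 0; 0 0.018 0 0 0 0 0; 0 0.018 0 0 0 0 0; 0 0.018 0 0 0 0 0; 0 0.015 0 0 0 0 0; 0 0.008 0 0 0 0 0; 0 0.003 0 0 0 0 0",
)

```text
clock: 16.75
tcp_pos: [0.4777, -0.2173, 0.1241]
orientation: [1.018, 1.321, -1.019]
contact_force: [-0.2, 0.9, 0.2]
grip_width: 0.0169
```

>>> apply_moves(
  increments="0 0 0 0 0 0 0; 15 0.0005 0 0 0 0 0; 20 0 0 0 0 0 0; 30 0 0 0 0 0 0; 40 0 0 0 0 0 0; 40 0 0 0 0 0 0; 40 0 0 0 0 0 0; 40 0 0 0 0 0 0",
)

```text
clock: 17.55
tcp_pos: [0.4782, -0.2177, 0.1248]
orientation: [1.019, 1.319, -1.019]
contact_force: [-0.6, -0.5, -0.1]
grip_width: 0.0405
```

```bash
python3 - <<'E'
from h import *
o=r.get_obs(); print(o['tcp_pos'],o['contact_force'],o['grip_width'],o['orientation'])
E
```

```text
[ 0.47816603 -0.21774864  0.12481283] [-0.59074777 -0.50495057 -0.09023026] 0.040488328436611196 [ 1.01873627  1.31939655 -1.01867143]
```

>>> apply_moves(
  increments="50 -0.005 0 0 0 0 0; 50 -0.01 0 0 0 0 0; 50 -0.02 0 0 0 0 0; 50 -0.025 0 0 0 0 0; 50 -0.025 0 0 0 0 0; 50 -0.025 0 0 0 0 0; 50 -0.02 0 0 0 0 0; 50 0 0 0 0 0 0",
)

```text
clock: 18.35
tcp_pos: [0.4797, -0.2187, 0.2583]
orientation: [1.021, 1.314, -1.016]
contact_force: [0.7, 0.3, 0.5]
grip_width: 0.0499
```

```bash
python3 - <<'E'
from h import *
f=grab('wrist');p,q=pose(); print(p)
h=cv2.cvtColor(f['color'],cv2.COLOR_BGR2HSV); k,_,s,ce=cv2.connectedComponentsWithStats(cv2.inRange(h,(45,80,50),(85,255,255)))
print([(s[i].tolist(),ce[i].round(1).tolist(),onz(f,*ce[i],.156).round(4)) for i in range(1,k) if s[i,4]>15])
a=f['color'][110:260,220:420]
g=grab('scene'); t=grab('top')
b=g['color'][150:300,240:440]; B=cv2.resize(b,(400,300),interpolation=2)
c=t['color'][140:260,240:400]
cv2.imwrite('pics/m6.png',np.vstack([np.hstack([cv2.resize(a,(400,300)),B]),cv2.resize(c,(800,600),interpolation=2)[:300]]))
# mark: red pointer in top and scene, intersect with the plane of chamber y=96mm
n=R.from_rotvec([0,0,YAW]).apply([0,1,0]); P0=ch(0,.096,0)
for nm,F,box in (('top',t,(240,170,275,215)),('scene',g,(285,150,320,185))):
    hh=cv2.cvtColor(F['color'],cv2.COLOR_BGR2HSV); m=cv2.inRange(hh,(0,120,60),(8,255,255))|cv2.inRange(hh,(172,120,60),(180,255,255))
    v,u=np.nonzero(m); k=(u>box[0])&(u<box[2])&(v>box[1])&(v<box[3]); pts=[]
    for a,b in zip(u[k],v[k]):
        o,d=ray(F,a,b); x=o+d*((P0-o)@n)/(d@n); pts.append(R.from_rotvec([0,0,-YAW]).apply(x-C))
    pts=np.array(pts); xz=pts[:,[0,2]]-[.086,.081]; rr=np.hypot(*xz.T); an=np.arctan2(xz[:,1],-xz[:,0])
    print(nm,len(pts)); print(np.c_[u[k],v[k],rr.round(3),an.round(3)][np.argsort(rr)][::max(1,len(pts)//14)].tolist(),np.median(an[rr>.06]))
E
```

```text
[ 0.47888842 -0.21815382  0.25652834]
[([311, 200, 7, 7, 43], [314.0, 202.9], array([ 0.4767, -0.2168,  0.156 ]))]
top 41
[[258.0, 181.0, 0.032, 0.736], [258.0, 183.0, 0.048, 0.859], [258.0, 184.0, 0.056, 0.893], [258.0, 185.0, 0.064, 0.919], [258.0, 186.0, 0.072, 0.938], [259.0, 189.0, 0.073, 0.808], [263.0, 199.0, 0.077, 0.216], [259.0, 190.0, 0.08, 0.837], [263.0, 200.0, 0.082, 0.296], [258.0, 188.0, 0.087, 0.967], [262.0, 199.0, 0.089, 0.515], [261.0, 197.0, 0.092, 0.657], [262.0, 200.0, 0.096, 0.563], [261.0, 198.0, 0.099, 0.692], [259.0, 193.0, 0.103, 0.897], [261.0, 199.0, 0.106, 0.722], [260.0, 197.0, 0.112, 0.828], [259.0, 195.0, 0.118, 0.923], [261.0, 201.0, 0.121, 0.77], [261.0, 202.0, 0.128, 0.79], [260.0, 201.0, 0.14, 0.887]] 0.7902128731291734
scene 51
[[309.0, 172.0, 0.028, 0.847], [308.0, 171.0, 0.037, 0.848], [307.0, 171.0, 0.042, 0.78], [307.0, 169.0, 0.049, 0.906], [305.0, 170.0, 0.056, 0.748], [305.0, 168.0, 0.062, 0.848], [304.0, 168.0, 0.068, 0.807], [303.0, 168.0, 0.073, 0.772], [302.0, 168.0, 0.078, 0.742], [302.0, 166.0, 0.084, 0.816], [301.0, 166.0, 0.089, 0.787], [301.0, 164.0, 0.095, 0.849], [299.0, 165.0, 0.103, 0.769], [300.0, 162.0, 0.107, 0.875], [298.0, 164.0, 0.111, 0.775], [297.0, 164.0, 0.116, 0.755], [297.0, 162.0, 0.121, 0.805]] 0.8029009434848287
```

View pics/m6.png

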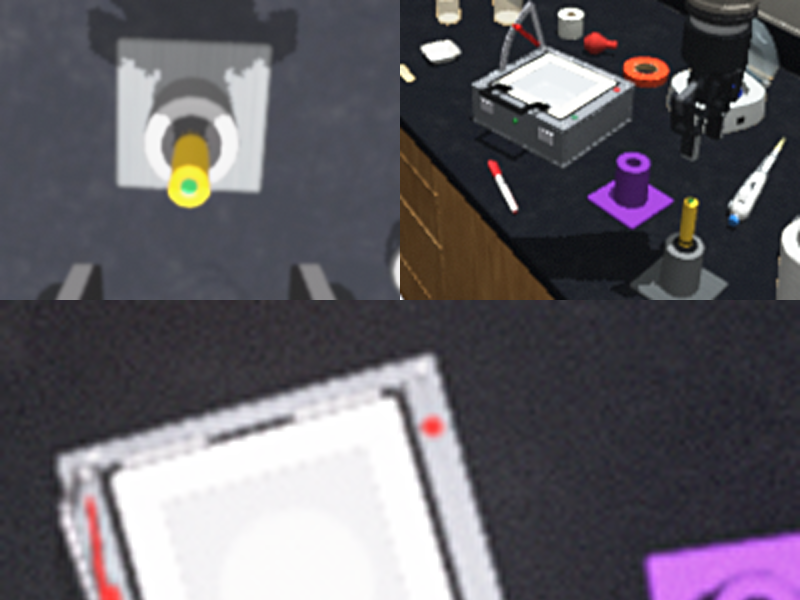

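The wand stands upright in its holder. The red pointer reads about 0.80 rad in the scene view. Next is the flap bar.

>>> apply_moves(
  increments="32 0 0.002 -0.012 0 0 0; 32 0 0.004 -0.025 0 0 0; 32 0 0.006 -0.038 0 0 0; 32 0 0.006 -0.04 0 0 0; 32 0 0.006 -0.04 0 0 0; 32 0 0.006 -0.04 0 0 0; 32 0 0.006 -0.04 0 0 0; 32 0 0.006 -0.04 0 0 0",
)

```text
clock: 19.3
tcp_pos: [0.4478, 0.0611, 0.2541]
orientation: [1.017, 1.321, -1.019]
contact_force: [-0.3, -0.4, -0.2]
grip_width: 0.0317
```

>>> apply_moves(
  increments="32 0 0.006 -0.04 0 0 0; 32 0 0.006 -0.04 0 0 0; 32 0 0.004 -0.03 0 0 0; 32 0 0.003 -0.015 0 0 0; 32 0 0 -0.008 0 0 0; 32 0 0 0 0 0 0; 32 0 0 0 0 0 0; 32 0 0 0 0 0 0",
)

```text
clock: 20.1
tcp_pos: [0.4343, 0.1908, 0.2548]
orientation: [1.02, 1.318, -1.021]
contact_force: [0.6, 0.2, 0.0]
grip_width: 0.0319
```

```bash
python3 - <<'E'
from h import *
f=grab('wrist');p,q=pose(); print(p,q.inv().apply(ch(-.135,0,.104)-p))
for y in (-.045,.045): print(proj(f,ch(-.135,y,.106)))
for th in (.7,.8,.9): print('mark',th,proj(f,ch(.086-.122*np.cos(th),.096,.081+.122*np.sin(th))))
cv2.imwrite('pics/w7.png',cv2.resize(f['color'],(800,500),interpolation=2))
E
```

```text
[0.43426867 0.19098002 0.25481316] [ 0.15081289  0.00047026 -0.00115821]
(np.float64(318.2666598815934), np.float64(232.36292484859513))
(np.float64(317.97205879394045), np.float64(143.60931407213957))
mark 0.7 (np.float64(498.83698087874905), np.float64(77.48091270356217))
mark 0.8 (np.float64(519.1126367169254), np.float64(75.89638326873519))
mark 0.9 (np.float64(541.5620298913972), np.float64(74.33194850127207))
```

View pics/w7.png

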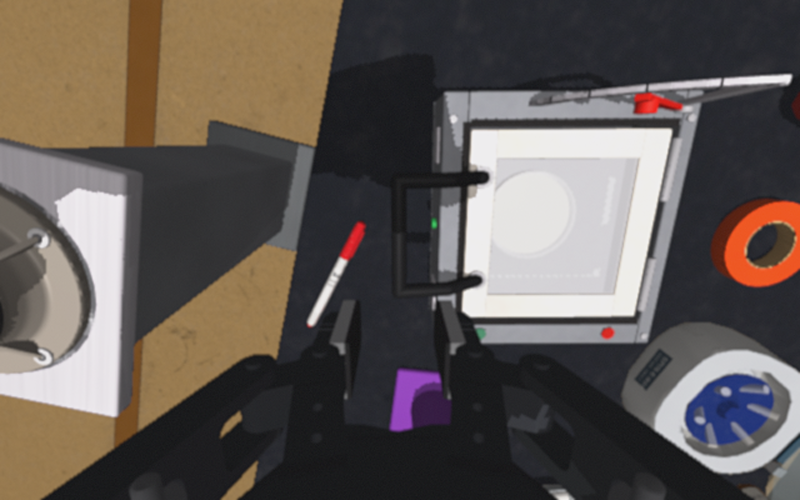

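The bar runs from (399,180) to (399,292), exactly where I predicted it, and the pointer's knob is at (648,103). I refine the pointer angle with line fits from both views, and descend on the bar.

```bash
python3 - <<'E'
from h import *
S=[grab('scene') for _ in range(3)]; W=grab('wrist')
n=R.from_rotvec([0,0,YAW]).apply([0,1,0])
for nm,F,box in (('scene',S[0],(285,150,320,185)),('wrist',W,(495,70,550,95))):
    im=F['color'].astype(float); red=np.clip(im[:,:,2]-np.maximum(im[:,:,0],im[:,:,1])-25,0,None)
    v,u=np.nonzero(red); k=(u>box[0])&(u<box[2])&(v>box[1])&(v<box[3]); u,v=u[k],v[k]; w=red[v,u]
    for yy in (.090,.096):
        P0=ch(0,yy,0); pts=[]
        for a,b in zip(u,v):
            o,d=ray(F,a,b); x=o+d*((P0-o)@n)/(d@n); pts.append(R.from_rotvec([0,0,-YAW]).apply(x-C))
        xz=np.array(pts)[:,[0,2]]-[.086,.081]; rr=np.hypot(*xz.T); an=np.arctan2(xz[:,1],-xz[:,0])
        m=(w@xz)/w.sum(); e,V=np.linalg.eigh((xz-m).T@((xz-m)*w[:,None])); d=V[:,1]
        print(nm,yy,'line angle',np.arctan(-d[1]/d[0]),'weighted polar',(w*an)[rr>.05].sum()/w[rr>.05].sum(),'rmax',rr.max(),'n',len(rr))
    print([(c,(v[u==c]*w[u==c]).sum().round(1)/w[u==c].sum().round(1),int((u==c).sum())) for c in np.unique(u)])
E
```

```text
scene 0.09 line angle 0.7971757381375594 weighted polar 0.79059521219788 rmax 0.13389680211800267 n 51
scene 0.096 line angle 0.7971757381375585 weighted polar 0.8076555867539689 rmax 0.12648152402254897 n 51
[(np.int64(296), np.float64(162.0), 1), (np.int64(297), np.float64(162.91304347826087), 3), (np.int64(298), np.float64(163.10995850622407), 4), (np.int64(299), np.float64(163.25764192139738), 4), (np.int64(300), np.float64(163.993993993994), 5), (np.int64(301), np.float64(165.72222222222223), 4), (np.int64(302), np.float64(166.55778894472363), 4), (np.int64(303), np.float64(167.24157303370785), 4), (np.int64(304), np.float64(167.93048128342247), 4), (np.int64(305), np.float64(168.62809917355372), 4), (np.int64(306), np.float64(169.55405405405406), 4), (np.int64(307), np.float64(170.48529411764707), 4), (np.int64(308), np.float64(171.17006802721087), 3), (np.int64(309), np.float64(171.3661971830986), 3)]
wrist 0.09 line angle 0.9611835019154138 weighted polar 0.8373191006628082 rmax 0.2029275022271899 n 490
wrist 0.096 line angle 0.9611835019154138 weighted polar 0.67996101939061
[... 1379 characters left out ...]
 (np.int64(532), np.float64(83.5174746335964), 9), (np.int64(533), np.float64(83.79908675799086), 9), (np.int64(534), np.float64(84.1448275862069), 8), (np.int64(535), np.float64(84.41939252336448), 9), (np.int64(536), np.float64(84.66627078384798), 9), (np.int64(537), np.float64(84.93111931119311), 9), (np.int64(538), np.float64(85.205), 8), (np.int64(539), np.float64(85.47455470737914), 8), (np.int64(540), np.float64(85.7205298013245), 8), (np.int64(541), np.float64(85.94109772423026), 7), (np.int64(542), np.float64(86.12087912087912), 7), (np.int64(543), np.float64(86.29455081001473), 7), (np.int64(544), np.float64(86.34368932038835), 6), (np.int64(545), np.float64(86.21634615384616), 5)]
```

>>> apply_moves(
  increments="32 0.02 0.0005 -0.001 0 0 0; 32 0.03 0 0 0 0 0; 32 0.03 0 0 0 0 0; 32 0.03 0 0 0 0 0; 32 0.02 0 0 0 0 0; 32 0.014 0 0 0 0 0; 32 0.006 0 0 0 0 0; 32 0 0 0 0 0 0",
  squeeze=20,
)

```text
clock: 21.15
tcp_pos: [0.434, 0.1932, 0.1043]
orientation: [1.018, 1.32, -1.02]
contact_force: [-0.5, 0.0, -0.0]
grip_width: 0.0322
```

>>> apply_moves(
  increments="15 0 0 0 0 0 0; 5 0 0 0 0 0 0; 0 0 0 0 0 0 0; 0 0 0 0 0 0 0; 0 0 0 0 0 0 0; 0 0 0 0 0 0 0; 0 0 0 0 0 0 0; 0 0 0 0 0 0 0",
  squeeze=25,
)

```text
clock: 21.95
tcp_pos: [0.4347, 0.1937, 0.1056]
orientation: [1.02, 1.319, -1.018]
contact_force: [-0.5, -1.5, 6.4]
grip_width: 0.0109
```

```bash
python3 - <<'E'
from h import *
o=r.get_obs(); p,q=pose(); print(p,o['contact_force'],o['grip_width'],R.from_rotvec([0,0,-YAW]).apply(p-C),q.as_matrix().round(3).tolist())
th=np.r_[0,.01,.03,np.arange(.06,.77,.03),.775,.785,.79]; a=th+.1127
P=np.c_[-.2224*np.cos(a),.2224*np.sin(a)]; D=np.diff(P,axis=0)
for t,d in zip(th[1:],D): print(round(t,3),'x',round(-d[1],4),'y',round(d[0],4))
E
```

```text
[0.43468381 0.19373687 0.10557162] [-0.45131732 -1.52071089  6.39956729] 0.010856556906819038 [-0.13436394  0.00143671  0.10557162] [[0.001, 0.967, 0.253], [0.001, 0.253, -0.967], [-1.0, 0.001, -0.001]]
0.01 x -0.0022 y 0.0003
0.03 x -0.0044 y 0.0006
0.06 x -0.0066 y 0.001
0.09 x -0.0066 y 0.0012
0.12 x -0.0065 y 0.0014
0.15 x -0.0065 y 0.0016
0.18 x -0.0064 y 0.0018
0.21 x -0.0064 y 0.002
0.24 x -0.0063 y 0.0022
0.27 x -0.0062 y 0.0024
0.3 x -0.0062 y 0.0026
0.33 x -0.0061 y 0.0028
0.36 x -0.006 y 0.0029
0.39 x -0.0059 y 0.0031
0.42 x -0.0058 y 0.0033
0.45 x -0.0057 y 0.0035
0.48 x -0.0056 y 0.0036
0.51 x -0.0055 y 0.0038
0.54 x -0.0054 y 0.004
0.57 x -0.0052 y 0.0041
0.6 x -0.0051 y 0.0043
0.63 x -0.005 y 0.0044
0.66 x -0.0048 y 0.0046
0.69 x -0.0047 y 0.0047
0.72 x -0.0046 y 0.0049
0.75 x -0.0044 y 0.005
0.775 x -0.0036 y 0.0043
0.785 x -0.0014 y 0.0017
0.79 x -0.0007 y 0.0009
```

>>> apply_moves(
  increments="0 -0.002 0.0003 0 0 0 0; 0 -0.0045 0.0006 0 0 0 0; 0 -0.0066 0.001 0 0 0 0; 0 -0.0066 0.0012 0 0 0 0; 0 -0.0065 0.0014 0 0 0 0; 0 -0.0065 0.0016 0 0 0 0; 0 -0.0064 0.0018 0 0 0 0; 0 -0.0064 0.002 0 0 0 0",
)

```text
clock: 22.75
tcp_pos: [0.4439, 0.1961, 0.1509]
orientation: [1.019, 1.319, -1.018]
contact_force: [3.6, 2.6, -4.0]
grip_width: 0.0109
```

```bash
cat >> h.py <<'E'
def flap():
    o=r.get_obs(); p,q=pose(); g=p-.002*q.as_matrix()[:,0]; c=R.from_rotvec([0,0,-YAW]).apply(g-C); d=c-[.086,0,.081]
    print('chamber',c.round(4),'radius',np.hypot(d[0],d[2]).round(4),'theta',(np.arctan2(d[2],-d[0])-.1127).round(4),'F',o['contact_force'].round(1),'grip',o['grip_width'],'t',o['clock'])
E
python3 -c "
from h import *
flap()"
```

```text
chamber [-0.1248  0.0014  0.1529] radius 0.2227 theta 0.2159 F [ 3.6  2.6 -4. ] grip 0.010947281653451307 t 22.75
```

>>> apply_moves(
  increments="0 -0.0063 0.0023 0 0 0 0; 0 -0.0062 0.0025 0 0 0 0; 0 -0.0062 0.0027 0 0 0 0; 0 -0.0061 0.0028 0 0 0 0; 0 -0.006 0.003 0 0 0 0; 0 -0.0059 0.0031 0 0 0 0; 0 -0.0058 0.0033 0 0 0 0; 0 -0.0057 0.0035 0 0 0 0",
)

```text
clock: 23.55
tcp_pos: [0.4646, 0.2016, 0.1985]
orientation: [1.016, 1.322, -1.022]
contact_force: [-7.1, 1.0, 1.9]
grip_width: 0.0106
```

>>> apply_moves(
  increments="0 -0.0056 0.0036 0 0 0 0; 0 -0.0055 0.0038 0 0 0 0; 0 -0.0054 0.004 0 0 0 0; 0 -0.0052 0.0041 0 0 0 0; 0 -0.0051 0.0043 0 0 0 0; 0 -0.005 0.0044 0 0 0 0; 0 -0.0048 0.0046 0 0 0 0; 0 -0.0047 0.0047 0 0 0 0",
)

```text
clock: 24.35
tcp_pos: [0.4952, 0.2097, 0.2402]
orientation: [1.014, 1.325, -1.025]
contact_force: [-15.8, -2.3, 12.4]
grip_width: 0.0108
```

```bash
python3 -c "
from h import *
flap()"
```

```text
chamber [-0.0717  0.0015  0.2422] radius 0.2255 theta 0.6834 F [-15.8  -2.3  12.4] grip 0.010849404310806157 t 24.35
```

The force rises to about 20 N outward, likely an inner finger close to the flap's front edge because the tool stays vertical while the flap tilts. I tilt the tool part of the way with the flap to relieve it.

>>> apply_moves(
  increments="0 0 0 0 0 0 -0.3; 0 0 0 0 0 0 -0.5; 0 0 0 0 0 0 -0.5; 0 0 0 0 0 0 -0.5; 0 0 0 0 0 0 -0.5; 0 0 0 0 0 0 -0.3; 0 0 0 0 0 0 0; 0 0 0 0 0 0 0",
)

```text
clock: 25.15
tcp_pos: [0.4974, 0.2103, 0.2405]
orientation: [0.825, 1.512, -1.253]
contact_force: [-7.9, -0.9, 5.6]
grip_width: 0.011
```

```bash
python3 -c "
from h import *
flap(); f=grab('wrist','w8'); g=grab('scene'); o=r.get_obs(); print(o['joints'].round(2),pose()[1].as_matrix().round(3).tolist())
cv2.imwrite('pics/m8.png',np.hstack([cv2.resize(f['color'],(480,300)),cv2.resize(g['color'][120:240,240:368],(320,300),interpolation=2)]))
"
```

```text
chamber [-0.0689  0.0015  0.2424] radius 0.2237 theta 0.6933 F [-7.9 -0.9  5.6] grip 0.011046948748638392 t 25.15
[-0.68  0.44  0.27  1.69 -0.17  1.34 -0.09] [[-0.3, 0.92, 0.253], [-0.078, 0.241, -0.967], [-0.951, -0.31, -0.001]]
```

View pics/m8.png

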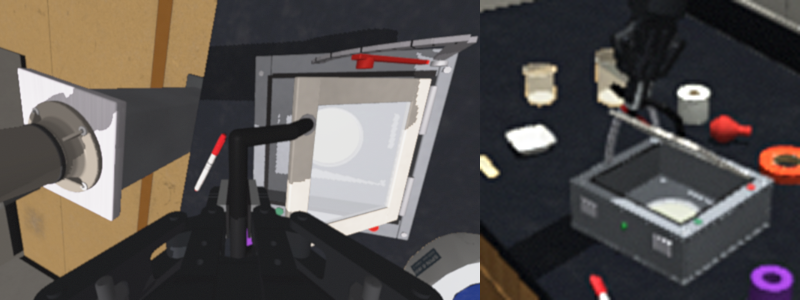

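Flap held at about 0.69 rad, and the force has dropped to about 10 N. I continue to 0.79 with a little more tilt and a small outward relief.

>>> apply_moves(
  increments="0 -0.0025 0.001 0 0 0 -0.2; 0 -0.004 0.002 0 0 0 -0.2; 0 -0.004 0.002 0 0 0 -0.2; 0 -0.004 0.002 0 0 0 -0.2; 0 -0.003 0.0018 0 0 0 -0.2; 0 -0.0015 0.001 0 0 0 0; 0 0 0 0 0 0 0; 0 0 0 0 0 0 0",
)

```text
clock: 26.05
tcp_pos: [0.5135, 0.2145, 0.2552]
orientation: [0.745, 1.579, -1.339]
contact_force: [-6.9, -0.6, 5.4]
grip_width: 0.011
```

```bash
python3 -c "
from h import *
flap(); g=grab('scene','s9'); f=grab('wrist','w9'); flap()
t=g['color'][135:215,270:360]
W=cv2.resize(f['color'][40:220,300:620],(480,270),interpolation=2)
o=np.zeros((426,960,3),np.uint8); o[:426,:480]=cv2.resize(t,(480,426),interpolation=2); o[:270,480:]=W
cv2.imwrite('pics/m9.png',cv2.resize(o,(800,355),interpolation=3))
"
```

```text
chamber [-0.052   0.0015  0.257 ] radius 0.2237 theta 0.793 F [-6.9 -0.6  5.4] grip 0.01096142491659214 t 26.05
chamber [-0.0521  0.0015  0.257 ] radius 0.2237 theta 0.7927 F [-6.7  1.   5.5] grip 0.011014685332639211 t 26.15
```

View pics/m9.png

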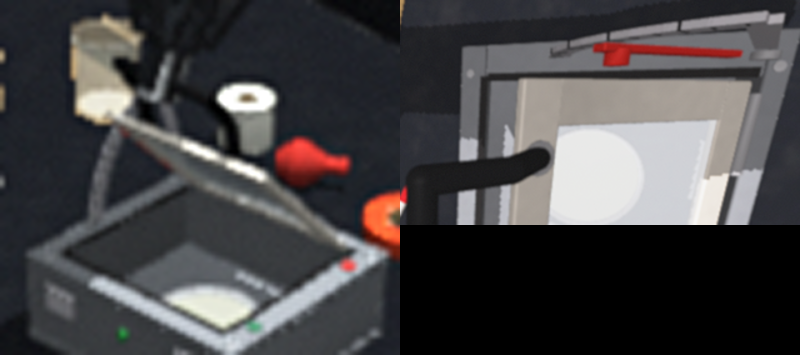

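The view shows the flap open and held, with the pointer's end at about (597,46). I cross-check the pointer angle from its end's ray and its known 122 mm radius, which doesn't depend on lateral offset.

```bash
python3 - <<'E'
from h import *
f=grab('wrist'); im=f['color'].astype(float); red=im[:,:,2]-np.maximum(im[:,:,0],im[:,:,1])>50
v,u=np.nonzero(red); k=(v>60)&(v<105)&(u>430)&(u<600); u,v=u[k],v[k]; print(u.min(),u.max(),[(int(c),v[u==c].min(),v[u==c].max()) for c in list(range(u.min(),u.min()+4))+[u.max()]])
Ri=R.from_rotvec([0,0,-YAW]); o=Ri.apply(cam(f)[0]-C)
def th(uu,vv,rad):
    d=Ri.apply(ray(f,uu,vv)[1]); a=np.array([o[0]-.086,o[2]-.081]); b=d[[0,2]]
    s=np.roots([b@b,2*a@b,a@a-rad**2]); s=s[np.isreal(s)].real.min(); x=a+s*b; return np.arctan2(x[1],-x[0]),o[1]+s*d[1]
for uu in (u.min()-.5,u.min()+.5): print(th(uu,76,.122))
# scene: same idea with the earlier unoccluded end pixel
g=grab('scene'); f=g; o=Ri.apply(cam(f)[0]-C)
for px in ((296,162),(297,162.5)):
  for rad in (.122,):
    for y in (.09,.093,.096,.099):
        d=Ri.apply(ray(f,*px)[1]); x=o+d*(y-o[1])/d[1]; print(px,y,np.arctan2(x[2]-.081,.086-x[0]),np.hypot(x[2]-.081,.086-x[0]))
E
```

```text
454 573 [(454, np.int64(78), np.int64(80)), (455, np.int64(75), np.int64(81)), (456, np.int64(75), np.int64(81)), (457, np.int64(75), np.int64(81)), (573, np.int64(80), np.int64(83))]
(np.float64(0.7348397374629331), np.float64(0.09678817288143218))
(np.float64(0.7417130788232889), np.float64(0.09669733118829257))
(296, 162) 0.09 0.7750677412217819 0.13389680211800256
(296, 162) 0.093 0.7799916556074059 0.13018749233275342
(296, 162) 0.096 0.7852042486463636 0.12648152402254906
(296, 162) 0.099 0.7907313639854315 0.12277919976508747
(297, 162.5) 0.09 0.7816113965069825 0.12750159173711184
(297, 162.5) 0.093 0.7870118246740938 0.12377394194141818
(297, 162.5) 0.096 0.7927474589316288 0.1200501260783396
(297, 162.5) 0.099 0.7988500932400372 0.11633051232853847
```

The two views give about 0.74–0.77 (wrist) and 0.79 (scene). I lower the flap by 0.02 to about 0.77, inside both, and hold.

>>> apply_moves(
  increments="0 0.001 -0.0005 0 0 0 0; 0 0.0015 -0.0008 0 0 0 0; 0 0.0015 -0.0007 0 0 0 0; 0 0 0 0 0 0 0; 0 0 0 0 0 0 0; 0 0 0 0 0 0 0; 0 0 0 0 0 0 0; 0 0 0 0 0 0 0",
)

```text
clock: 27.05
tcp_pos: [0.5102, 0.2136, 0.2524]
orientation: [0.745, 1.579, -1.338]
contact_force: [-6.2, 0.2, 4.4]
grip_width: 0.0109
```

```bash
python3 - <<'E'
from h import *
flap(); g=grab('scene'); f=grab('top'); flap(); print(r.get_obs()['qvel'].round(4))
for n,F in (('top',f),('scene',g)):
    h=cv2.cvtColor(F['color'],cv2.COLOR_BGR2HSV); k,_,s,ce=cv2.connectedComponentsWithStats(cv2.inRange(h,(22,140,90),(34,255,255)))
    print(n,[(ce[i].round(1).tolist(),int(s[i,4])) for i in range(1,k) if s[i,4]>5])
# flap tilt vs pointer seen by the wrist: flap's left frame edge is parallel to the pointer if aligned
w=grab('wrist','w10'); cv2.imwrite('pics/m10.png',cv2.resize(w['color'][40:200,360:640],(784,448),interpolation=2))
E
```

```text
chamber [-0.0554  0.0015  0.2542] radius 0.2236 theta 0.7733 F [-6.2  0.2  4.4] grip 0.010880115420822073 t 27.05
chamber [-0.0554  0.0015  0.2542] radius 0.2236 theta 0.7734 F [-4.6  1.1  5.1] grip 0.010502553897332817 t 27.15
[-0.0008  0.0004  0.0004  0.0012  0.0011  0.0009  0.0009]
top [([460.9, 223.4], 14), ([466.8, 222.3], 9)]
scene [([383.9, 259.2], 136), ([381.8, 272.3], 6)]
```

```bash
python3 -c "
from h import *
print(r.hand_in()); flap()"
```

```text
the job is handed in; nothing more can be done
None
the job is handed in; nothing more can be done
```

The job is done and handed in at about 27 s of the 64 s allowed; hand-in reports no verdict.

- **Seam:** I ran the wand's tip from beside the green dot to about 3 mm short of the seam's red-dot end. It moved at about 3 cm/s, an estimated 4–5 mm above the seam. The wrist force stayed at noise level, under 2 N.
- **Wand:** I stood it back in the grey holder and let go. It was upright in the crop taken right after. In the last images its yellow grip was still where it should be.
- **Flap:** I raised it by the bar and left it held at about 0.773 rad, with the joints still and a grip of 25 N.

Three things were less than clean:

- **Pointer angle:** the two readings disagree. The scene camera gave 0.78–0.80 rad. The wrist camera gave 0.74 rad, or about 0.77 after I allowed for the width of the pointer's arm. I set the flap between them, so the worst case is about 0.035 rad off against the 0.08 allowed.
- **Force while lifting:** it rose to about 20 N around 0.68 rad, so I tilted the tool. About 7 N was left on the tool at the end.
- **Last picture:** the 12-picture limit was used up, so I could not view it. That final check rests on numbers only, and I did not re-measure the positions of the pen, boat, beaker and pointer.

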